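Close the length gauge on the waisted copper shaft

TASK

Take the copper shaft with the narrow waist from the sample rack and lay it in the two V-blocks of the length gauge, between the sliding jaw and the plunger. Then slide the jaw up against it until it pushes the plunger in far enough for the dial needle to stand in the middle of the dark arc, without ever running the needle on to its end stop, and let go, leaving the jaw closed on the shaft. Leave the other samples, the metal strips and the jar where they are.

Things in the scene. Friction and masses are not known exactly. Their poses are not given: they have to be found in the camera images.
- gauge: Bench length gauge, fixed: aluminium base plate 130 x 365 x 12 mm (local x -65 to 65, y -210 to 155 mm). Origin on the bench under the mid-point between its two V-blocks; y runs along the slide, from the jaw towards the plunger and dial; z up.
- v_seat (a point): Where the shaft's centre belongs: mid-way between the V-blocks, 55 mm above the bench, axes as the gauge's; shaft along y. V-blocks: 90 degree V, 20 mm thick, 52 mm wide across x, tips about 54 mm above the bench, at y = -36 and +36 mm of the gauge; the 52 mm gap between them is open down to the base plate, for the fingers.
- plunger_face (a point): Centre of the spring plunger's face (20 mm diameter, 55 mm above the bench), at gauge y = +62 mm at rest: 7 mm beyond the end of a shaft lying central in the V-blocks. It can be pushed 12 mm towards the gauge's +y: 1.2 N to start, then 0.3 N per mm.
- dial (a point): Centre of the white dial, 72 mm in diameter, flat, facing up, 79 mm above the bench (needle hub 84 mm), on the grey sensing head at gauge y = 80 to 152 mm; axes as the gauge's.
- jaw (a joint): Slide of the steel jaw along the gauge's y, in m: 0 = fully open (face at gauge y = -102 mm), growing as it closes towards the plunger (face at -102 mm + value), up to 0.085. Starts at 0 to 0.02. Stiff: about 8 N moves it; it stays where it is left, also against the plunger's spring. With the shaft between, the plunger begins to move at 0.054.
- jaw_tab (a point): Point in the jaw's upright grip tab: on its mid-plane, 75 mm above the bench (tab top 90 mm). The tab is 16 mm thick along the gauge's y, 36 mm wide along x, 72 mm behind the pressing face, with 52 mm free between tab and jaw plate (plate top 79 mm, carriage top 39 mm above the bench). Axes as the gauge's.
- jaw_face (a point): Centre of the jaw's pressing face (50 mm wide, 58 mm high), 55 mm above the bench; axes as the gauge's.
- needle (a joint): Angle of the black needle (33 mm long) on the dial, rad: 0 at rest, pointing to the gauge's +x; turns anticlockwise seen from above, 0.15 rad per mm of plunger travel. The dark (grey) arc spans 0.4 to 1.4 rad, its middle is 0.9 (plunger 6 mm in); the end stop is at 1.8 (plunger 12 mm in).
- waisted_shaft: The shaft to be gauged: a turned copper bar 110 mm long, 28 mm in diameter at both ends, with a waist 18 mm in diameter and 44 mm long in the middle. About 0.42 kg. Origin at its centre, y along its axis (both ends alike). At the start it lies along y in one of the three slots of the rack, its axis 45 mm above the bench.
- rack: Sample rack, fixed: plywood base 250 x 110 x 12 mm with three slots side by side at local x = -80, 0 and 80 mm, each a pair of grey V supports (20 mm thick, at y = -35 and 35 mm, V tips 44 mm above the bench) carrying a bar along y; open between the supports down to the base. Origin on the bench under its centre, z up.
- plain_rod: Bystander in the rack: plain copper rod, 28 mm diameter, 110 mm long, no waist. Origin at its centre, y along its axis.
- collared_shaft: Bystander in the rack: copper rod, 28 mm diameter, 110 mm long, with a thicker collar (40 mm diameter, 20 mm long) in the middle. Origin at its centre, y along its axis.
- strips: Bystander: small fanned pile of flat copper and brass strips, each 90 x 30 x 3 mm, lying on the bench as one piece; origin under its centre.
- jar: Bystander: small closed jar, 54 mm diameter, 80 mm high, black cap; origin under its centre.
There are look-alikes about, which are no part of the job. Leave any pink, purple or yellow look-alike of the waisted_shaft alone.

How it is judged:
On the way:
1. the waisted shaft lies in both V-blocks, released, the plunger not yet pressed (x of waisted_shaft in the frame of gauge between -0.003 and 0.003 m and z of waisted_shaft in the frame of gauge between 0.051 and 0.058 m and angle between the y axis of waisted_shaft and the y axis of gauge, either way round below 0.06 rad and contact force between the fingers and waisted_shaft below 0.1 N and value of joint needle below 0.3 rad), for 0.2 s.
At the end, for the whole second after the job is handed in: The waisted shaft rests in both V-blocks (axis within 3 mm sideways and 3 to 4 mm in height of its seat, within 0.06 rad of the gauge's y), released and still; the jaw's face stands against its end (within 2.5 mm) and the needle stands in the dark arc, between 0.4 and 1.4 rad (x of waisted_shaft in the frame of gauge between -0.003 and 0.003 m and z of waisted_shaft in the frame of gauge between 0.051 and 0.058 m and angle between the y axis of waisted_shaft and the y axis of gauge, either way round below 0.06 rad and contact force between the fingers and waisted_shaft below 0.1 N and value of joint needle between 0.4 and 1.4 rad and horizontal distance between jaw_face and waisted_shaft below 0.0575 m and linear speed of waisted_shaft below 0.01 m/s); the robot touches nothing.
It fails at once if the needle is run on to its end stop (past 1.7 rad) (value of joint needle above 1.7 rad).
It fails at once if another sample, the strips or the jar is moved by more than 25 mm (distance of any of plain_rod, collared_shaft, strips, jar from where it was at the start of the episode above 0.025 m).
It also fails if it takes over 43 s, if anything falls off the work surface, if the arm or the gripper's body presses on something with over 40 N, if the wrist force passes 120 N, or if a joint passes its speed limit or range.

ROBOT

A 7-joint arm with a two-finger parallel gripper is mounted at the origin on the work surface. World frame = base frame: x ahead of the robot, y to its left, z up, the work surface at z = 0. Lengths are in m, angles in rad, forces in N, time in s.
With the tool pointing down it reaches from about 0.425 to 0.925 m from the base axis. Payload 6.8 kg.
Tool frame: the origin (TCP) lies at the very end of the fingers, on their centre line; the grasp point (between the pads) lies bot.grip_depth behind it (bot.grip_depth is the distance from the TCP to the grasp point, in m); z points along the fingers, y is the line along which they close (so a half turn about z gives the same grasp; the last joint's range is limited). The gripper opens to 85 mm and grips with 20 to 120 N. Pads are 22 mm wide; open, the fingers measure 114 mm over their backs; the gripper's body (76 mm by 85 mm) begins 54 mm behind the grasp point. The pads swing forward as they close: fully open they stand 13 mm farther back than shut.
Start: joints at [1.03, 0.477, 0.022, 1.555, -0.011, 1.109, -0.083], TCP at [0.283, -0.613, 0.195] pointing down, gripper open.
Joint ranges: [-2.96, 2.96], [-0.34, 2.1], [-1.41, 1.46], [0.24, 2.44], [-1.37, 4.51], [0.17, 1.92], [-2.96, 2.96]. Speed limits (rad/s): [2.39, 2.39, 3.14, 3.14, 3.14, 3.14, 3.14].

INTERFACE

Orientations are given as a unit quaternion [w, x, y, z].
In Python, from station import bot gives the robot as it stands.
- The arm moves only by the tool send_rows, never from a script. Its arguments are lists of equal length, an entry for each row: "slide": the shift along the tool's x, y, z in mm, a list of three; "roll": the turn about the tool's z in degrees; "claw": the opening, from 0 (shut) to 1 (fully open). A call has exactly 8 rows; each row is the pose to reach, as a shift and turn from the pose commanded when the call began, along the tool's axes at that moment; what a row does not reach only later rows make up. A row lasts 1/12 s, in which the tool goes at most 41.7 mm and 7.16 degrees, less where a joint would pass 70% of its speed; a pose out of reach is approached as far as the arm can. A call with a gripper value outside its range is refused whole. The fingers move at their own pace and stop on an object; "force" is the grip in N (left out, the last holds). Time passes only in rows, so rows that repeat a pose let the fingers close, or fill a call up. It gives the time, the measured TCP pose, the force, the opening and the grip force at its end, in the units of the state.
- bot.get_obs(): the state, without advancing time (a new reading comes with each control period).
- bot.read_camera(name): name is "scene" or "top" or "wrist"; returns the picture (400x640x3 uint8, red, green, blue); there is no depth.
- bot.camera_model(name): a dict with "camera_matrix" (3x3 intrinsics, pixels), "camera_from_world" (4x4, takes a point from world to camera coordinates). Camera axes: x right, y down, z forward; pixel columns grow to the right and rows downward; lengths in m; the calibration is good to about 2 mm. A picture is of the moment at which its call begins: read the wrist's pose just before it. camera_model takes no time and is no camera call; for the wrist camera it gives the pose at the moment of the call.
- bot.hand_in(): hands the job in; it is judged then, once.
The state is a dict: "t": time; "q": joint angles; "joint_vel": joint speeds; "joint_torque": joint torques, N m; "eef_pos": TCP position; "tool_rot": TCP orientation; "contact_force": force on the tool from outside, world axes, zero at the start; "torque": the same for the moment, N m; "gripper_width": opening from 0.0 (shut) to 1.0 (fully open); "grasp_force": force on a finger pad.
Only numpy, scipy, OpenCV 4.12 (cv2) and the standard library are available. Lean on these libraries where they do the work, as an engineer would, in place of code of your own. Each camera call takes 0.05 s, during which the arm holds its last target. There are 200 camera calls.

## Working session

There is one attempt and no reset: what is moved stays moved. The work goes in short steps, Python scripts to look and compute and a tool call to move; the robot and the scene stay as the last step left them, time stands still between calls to the robot, and variables do not carry over. Pictures are saved under pics/ and viewed, at most 10 in all, crops included, and the job is handed in when it is done.

Besides the shell and the picture viewer there is one more tool, called after "Emit:" in YAML: its name, and indented under it one key for each argument. send_rows: Moves the arm, as the interface text tells. Its arguments: {"type":"object","properties":{"slide":{"type":"array","items":{"type":"array","items":{"type":"number"}}},"roll":{"type":"array","items":{"type":"number"}},"claw":{"type":"array","items":{"type":"number"}},"force":{"type":"number"}},"required":["slide","roll","claw"]}

```bash
mkdir -p pics; ls; python3 - <<'E'
from station import bot
import cv2
for n in("top","scene"):
    cv2.imwrite(f"pics/{n}0.png",bot.read_camera(n)[:,:,::-1])
    print(n,bot.camera_model(n))
print(bot.get_obs(),bot.grip_depth)
E
```

```text
pics
top {'camera_matrix': array([[398.95437898,   0.        , 319.10027939],
       [  0.        , 398.95437898, 206.04739506],
       [  0.        ,   0.        ,   1.        ]]), 'camera_from_world': array([[ 0.02852712, -0.99956273, -0.00778089, -0.10455439],
       [-0.99638186, -0.02781118, -0.0803102 ,  0.51999143],
       [ 0.08005869,  0.01004376, -0.99673955,  1.02373997],
       [ 0.        ,  0.        ,  0.        ,  1.        ]])}
scene {'camera_matrix': array([[398.89241847,   0.        , 308.66809829],
       [  0.        , 398.89241847, 201.27863221],
       [  0.        ,   0.        ,   1.        ]]), 'camera_from_world': array([[ 0.75947537,  0.65050419,  0.00643875, -0.33371327],
       [ 0.41524645, -0.47714128, -0.77453637, -0.20061647],
       [-0.50076696,  0.59091496, -0.63249661,  1.45227173],
       [ 0.        ,  0.        ,  0.        ,  1.        ]])}
{'t': 0.1, 'q': array([ 1.02989592,  0.47772013,  0.02234309,  1.55636631, -0.01152485,
        1.1092935 , -0.08311239]), 'joint_vel': array([-1.63225648e-03, -3.42868561e-04,  1.16656993e-03, -3.07504892e-03,
        6.31873788e-05, -1.66927806e-03, -3.96310113e-04]), 'joint_torque': array([ 5.02048148e-03, -5.97758925e+01,  1.61406610e+00, -2.81952059e+01,
        1.28514622e-02,  5.04953787e-03,  2.23697958e-05]), 'eef_pos': array([ 0.28284499, -0.61221894,  0.19401538]), 'tool_rot': array([-7.98325078e-04,  9.76676798e-01,  2.14713169e-01, -2.26162201e-04]), 'contact_force': array([ 0.46638443, -0.38183066, -0.38997338]), 'torque': array([-0.02036242,  0.01157059, -0.01274749]), 'grasp_force': 0.0, 'gripper_width': 0.9995132816606132} 0.0187
```

View pics/top0.png

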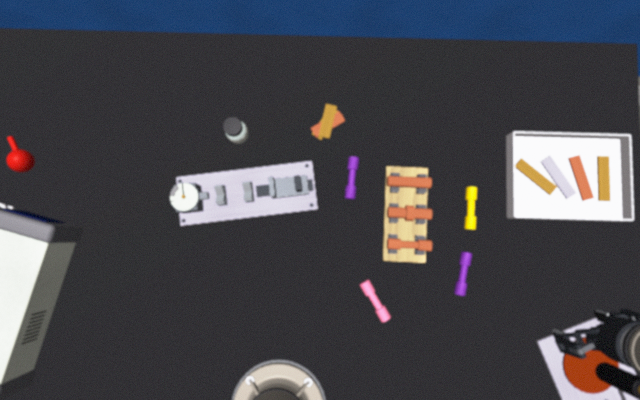

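View pics/scene0.png

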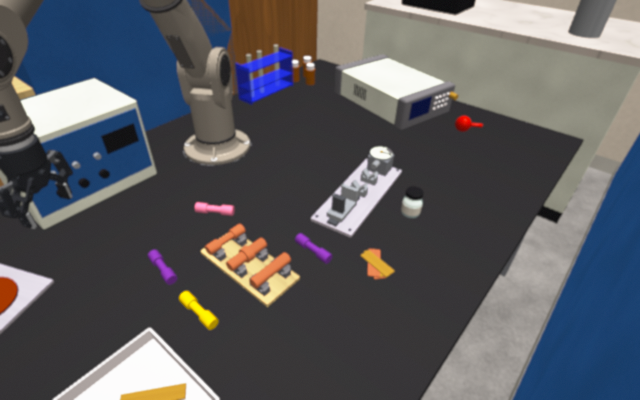

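Top picture: the gauge is at about (245,195), with its dial at (185,197). The rack is at (407,213). Candidates for the waisted shaft:
- Rack bars at (410,182), (410,213) and (410,245).
- Look-alikes in purple at (351,177) and (464,273), yellow at (471,208) and pink at (375,300).

The bar at (410,245) looks waisted, so I'll check it in a close crop.

```bash
cat > h.py <<'E'
import numpy as np, cv2
from scipy.spatial.transform import Rotation as R
from station import bot
def p2w(cam,uv,z):
    "pixels -> world points on plane z (cam = camera_model dict)"
    K,T=cam["camera_matrix"],cam["camera_from_world"]
    d=np.c_[np.atleast_2d(uv),np.ones(len(np.atleast_2d(uv)))]@np.linalg.inv(K).T@T[:3,:3]
    c=-T[:3,:3].T@T[:3,3]
    return c+d*((z-c[2])/d[:,2])[:,None]
def w2p(cam,P):
    T=cam["camera_from_world"];p=np.atleast_2d(P)@T[:3,:3].T+T[:3,3]
    p=p@cam["camera_matrix"].T
    return p[:,:2]/p[:,2:]
def tool(P):
    "world point -> tool axes, mm, from the measured TCP"
    o=bot.get_obs();w,x,y,z=o["tool_rot"]
    return 1000*(np.atleast_2d(P)-o["eef_pos"])@R.from_quat([x,y,z,w]).as_matrix()
E
python3 - <<'E'
import cv2,numpy as np
im=cv2.imread("pics/top0.png")
a=cv2.resize(im[160:270,375:445],None,fx=4,fy=4,interpolation=cv2.INTER_CUBIC)
b=cv2.resize(im[150:235,160:325],(480,247),interpolation=cv2.INTER_CUBIC)
o=np.zeros((440,780,3),np.uint8);o[:,:280]=a;o[:247,290:770]=b
cv2.imwrite("pics/c1.png",o)
from h import *
cam={"camera_matrix":np.array([[398.954,0,319.1],[0,398.954,206.047],[0,0,1]])}
cam=bot.camera_model("top")
print(p2w(cam,[[410,182],[410,213],[410,245]],.045),p2w(cam,[[177,178],[313,162],[317,209],[181,225]],.012))
o=bot.get_obs();x=o["tool_rot"];print(R.from_quat([*x[1:],x[0]]).as_matrix())
E
```

```text
[[ 0.58909588 -0.32128458  0.045     ]
 [ 0.50946529 -0.32210216  0.045     ]
 [ 0.42830183 -0.32293548  0.045     ]] [[ 0.58772052  0.29042055  0.012     ]
 [ 0.64058867 -0.0701601   0.012     ]
 [ 0.51545393 -0.08444101  0.012     ]
 [ 0.46316246  0.27270075  0.012     ]]
[[ 9.07796408e-01  4.19410379e-01 -7.84596563e-04]
 [ 4.19411101e-01 -9.07795236e-01  1.46229116e-03]
 [-9.89529345e-05 -1.65653117e-03 -9.99998623e-01]]
```

View pics/c1.png

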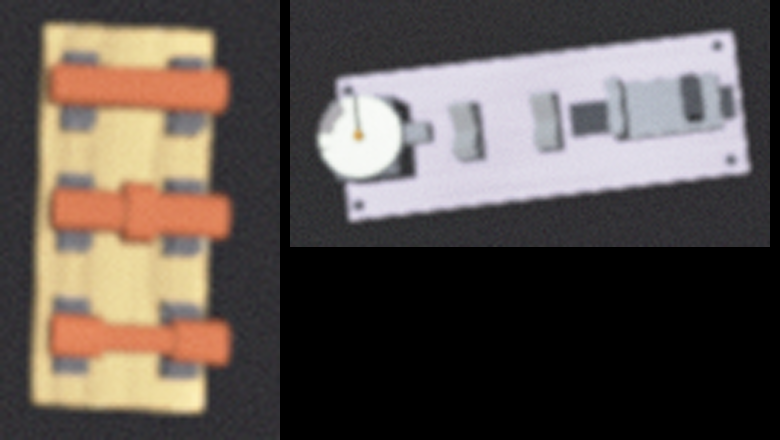

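The bar at about (409,245) is the copper waisted one: crop (140,338) shows a narrow waist, the middle bar has a collar and the top one is plain. In the gauge crop the needle points along gauge +x (up). I'm moving above the shaft now.

Emit:
send_rows:
  slide:
    - [20,-16,0]
    - [50,-40,0]
    - [82,-65,0]
    - [114,-91,0]
    - [146,-117,0]
    - [178,-142,0]
    - [210,-168,0]
    - [235,-188,0]
  roll: [-4,-10,-17,-24,-31,-38,-45,-52]
  claw: [0.6,0.6,0.6,0.6,0.6,0.6,0.6,0.6]

```text
t: 0.77
eef_pos: [0.4187, -0.3399, 0.1948]
tool_rot: [-0.0, 0.781, 0.624, 0.0]
contact_force: [1.3, -0.4, 0.2]
gripper_width: 0.599
grasp_force: 0.0
```

Emit:
send_rows:
  slide:
    - [8,18,0]
    - [10,21,0]
    - [10,21,0]
    - [10,21,0]
    - [10,21,0]
    - [10,21,0]
    - [10,21,0]
    - [10,21,0]
  roll: [-6,-11,-13,-13,-13,-13,-13,-13]
  claw: [0.6,0.6,0.6,0.6,0.6,0.6,0.6,0.6]

```text
t: 1.43
eef_pos: [0.44, -0.3388, 0.1948]
tool_rot: [-0.0, 0.709, 0.705, -0.0]
contact_force: [-0.4, -0.6, -0.1]
gripper_width: 0.604
grasp_force: 0.0
```

```bash
python3 - <<'E'
from h import *
print(bot.get_obs()["eef_pos"],bot.get_obs()["tool_rot"],tool([[.4283,-.3229,.045]]))
c=bot.camera_model("wrist");im=bot.read_camera("wrist");cv2.imwrite("pics/w1.png",im[:,:,::-1]);np.savez("w1",**c)
t=bot.camera_model("top");it=bot.read_camera("top");cv2.imwrite("pics/top1.png",it[:,:,::-1])
print(w2p(c,[[.4283,-.3229,.045]]))
E
```

```text
[ 0.44002586 -0.33883028  0.19484931] [-5.76610795e-05  7.08781535e-01  7.05428045e-01 -7.01911379e-05] [[ 15.87721068 -11.77418704 149.85115419]]
[[314.56920846 168.74729903]]
```

View pics/w1.png

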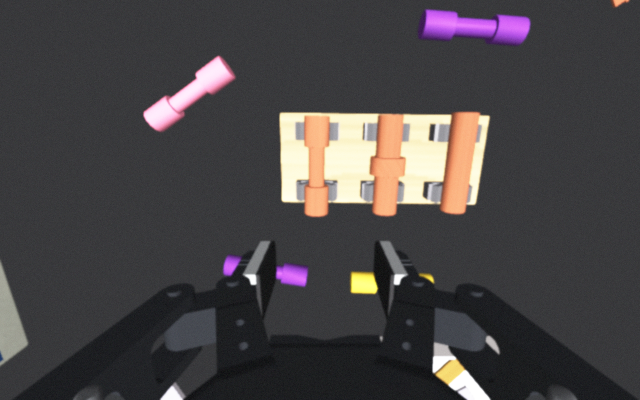

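Wrist picture: the waisted shaft is at (316,166), the collared one at (388,165) and the plain one at (460,162). The shaft is where predicted, within 3 px. I'll segment it for its exact position and axis.

```bash
cat > seg.py <<'E'
from h import *
def shaft(im,c,roi,z):
    "axis of the orange blob in roi (x0,x1,y0,y1): world centre on plane z, axis angle"
    h=cv2.cvtColor(im,cv2.COLOR_BGR2HSV);x0,x1,y0,y1=roi
    m=cv2.inRange(h,(3,120,90),(16,255,255));mm=np.zeros_like(m);mm[y0:y1,x0:x1]=m[y0:y1,x0:x1]
    ys,xs=np.nonzero(mm);(cx,cy),sz,a=cv2.minAreaRect(np.c_[xs,ys].astype(np.float32))
    vx,vy,_,_=cv2.fitLine(np.c_[xs,ys].astype(np.float32),cv2.DIST_L2,0,.01,.01).ravel()
    P=p2w(c,[[cx,cy],[cx-20*vx,cy-20*vy],[cx+20*vx,cy+20*vy]],z);d=P[2]-P[1]
    d*=np.sign(d[1]);return (cx,cy,sz),P[0],np.degrees(np.arctan2(-d[0],d[1]))
E
python3 - <<'E'
from seg import *
w=dict(np.load("w1.npz"));t=bot.camera_model("top")
print(shaft(cv2.imread("pics/w1.png"),w,(296,340,105,225),.045))
print(shaft(cv2.imread("pics/top0.png"),t,(380,440,233,258),.045))
P=p2w(w,[[316,116],[316.5,215],[281,113],[488,116],[475,206],[280,203]],.045);print(P)
E
```

```text
((316.0, 166.0, (100.0, 24.0)), array([ 0.42996598, -0.31977585,  0.045     ]), np.float64(-0.4251214135100899))
((409.5036926269531, 244.88722229003906, (45.234535217285156, 11.09100341796875)), array([ 0.42855011, -0.32167884,  0.045     ]), np.float64(-1.1734855821736643))
[[ 0.43066535 -0.2654586   0.045     ]
 [ 0.42980807 -0.37815929  0.045     ]
 [ 0.39290438 -0.2621703   0.045     ]
 [ 0.61679582 -0.26635665  0.045     ]
 [ 0.61642153 -0.36786111  0.045     ]
 [ 0.38714323 -0.3631574   0.045     ]]
```

Emit:
send_rows:
  slide:
    - [8,-5,10]
    - [17.5,-10.5,30]
    - [17.5,-10.5,60]
    - [17.5,-10.5,95]
    - [17.5,-10.5,130]
    - [17.5,-10.5,155]
    - [17.5,-10.5,167]
    - [17.5,-10.5,167]
  roll: [0.5,0.5,0.5,0.5,0.5,0.5,0.5,0.5]
  claw: [0.6,0.6,0.6,0.6,0.6,0.6,0.6,0.6]

```text
t: 2.2
eef_pos: [0.4281, -0.32, 0.0255]
tool_rot: [-0.002, 0.711, 0.703, -0.0]
contact_force: [0.1, -0.3, -0.3]
gripper_width: 0.604
grasp_force: 0.0
```

Emit:
send_rows:
  slide:
    - [0,0,0]
    - [0,0,0]
    - [0,0,0]
    - [0,0,0]
    - [0,0,0]
    - [0,0,0]
    - [0,0,0]
    - [0,0,0]
  roll: [0,0,0,0,0,0,0,0]
  claw: [0.5,0.4,0.3,0.2,0.1,0.1,0.1,0.1]
  force: 40

```text
t: 2.87
eef_pos: [0.4299, -0.3211, 0.0281]
tool_rot: [0.0, 0.711, 0.703, 0.0]
contact_force: [-0.2, 0.5, -0.0]
gripper_width: 0.103
grasp_force: 0.0
```

Emit:
send_rows:
  slide:
    - [0,0,0]
    - [0,0,0]
    - [0,0,0]
    - [0,0,0]
    - [0,0,0]
    - [0,0,0]
    - [0,0,0]
    - [0,0,0]
  roll: [0,0,0,0,0,0,0,0]
  claw: [0.05,0,0,0,0,0,0,0]
  force: 40

```text
t: 3.53
eef_pos: [0.4299, -0.3211, 0.0279]
tool_rot: [0.0, 0.711, 0.703, -0.0]
contact_force: [0.2, 0.2, -0.5]
gripper_width: -0.002
grasp_force: 0.0
```

```bash
python3 - <<'E'
from h import *
cv2.imwrite("pics/w2.png",bot.read_camera("wrist")[:,:,::-1])
o=bot.get_obs();print(o["grasp_force"],o["gripper_width"])
E
```

```text
0.0 -0.002305347339179697
```

View pics/w2.png

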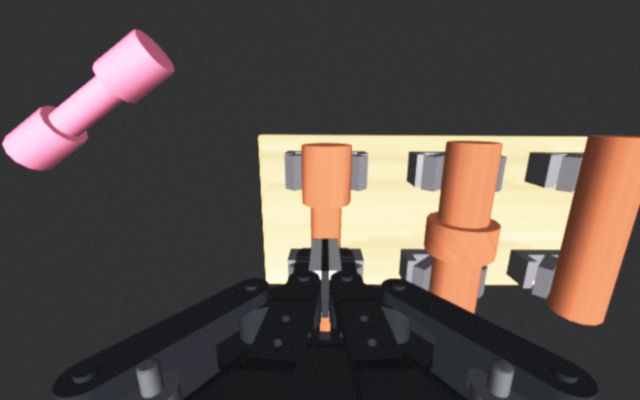

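The fingers have shut at (325,240) without holding anything, and the shaft still lies in the rack under or behind them. I'll check the geometry by projection.

```bash
python3 - <<'E'
from h import *
c=bot.camera_model("wrist");T=c["camera_from_world"];print("cam pos",-T[:3,:3].T@T[:3,3],"fwd",T[2,:3])
e=bot.get_obs()["eef_pos"]
print("tcp, grasp",w2p(c,[e,e+[0,0,.0187]]))
x,y=.4297,-.321
print("far top rim,shoulder top,waist mid top, near top rim",w2p(c,[[x,y+.055,.059],[x,y+.022,.059],[x,y,.054],[x,y-.055,.059]]))
print("rim sides far",w2p(c,[[x-.014,y+.055,.045],[x+.014,y+.055,.045]]))
im=cv2.imread("pics/w2.png");cv2.imwrite("pics/c2.png",cv2.resize(im[130:345,250:400],None,fx=3.5,fy=2.75,interpolation=cv2.INTER_CUBIC))
E
```

```text
cam pos [ 0.43072994 -0.25246475  0.20760696] fwd [-0.0042043  -0.27115737 -0.96252584]
tcp, grasp [[324.92542763 229.05123579]
 [324.92365202 240.30533238]]
far top rim,shoulder top,waist mid top, near top rim [[323.22125537 148.50679815]
 [324.07169912 211.1625618 ]
 [324.59664636 245.3613087 ]
 [325.72079864 332.65865113]]
rim sides far [[297.87532802 146.4708418 ]
 [348.87552103 145.83287303]]
```

View pics/c2.png

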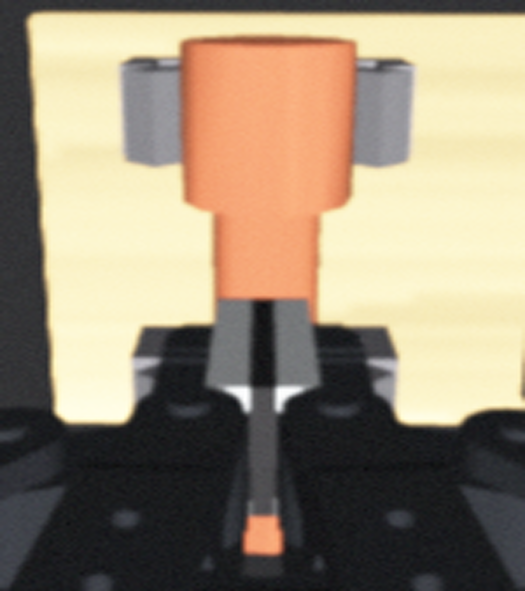

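Both views place the shaft consistently, but the pads cover the waist and closed on nothing. So the real fingertips must be well above the reported TCP. I'll reopen, go about 11 mm lower (still clear of the rack base by the reported TCP) and close again.

Emit:
send_rows:
  slide:
    - [0,0,0]
    - [0,0,0]
    - [0,0,0]
    - [0,0,0]
    - [0,0,3]
    - [0,0,7]
    - [0,0,11]
    - [0,0,11]
  roll: [0,0,0,0,0,0,0,0]
  claw: [0.2,0.4,0.5,0.5,0.5,0.5,0.5,0.5]

```text
t: 4.25
eef_pos: [0.4292, -0.3207, 0.0159]
tool_rot: [-0.001, 0.711, 0.703, -0.0]
contact_force: [-0.7, 0.1, -0.8]
gripper_width: 0.501
grasp_force: 0.0
```

```bash
python3 - <<'E'
from h import *
o=bot.get_obs();print(o["eef_pos"],o["contact_force"])
c=bot.camera_model("wrist");print(w2p(c,[o["eef_pos"],o["eef_pos"]+[0,0,.0187]]))
cv2.imwrite("pics/w3.png",bot.read_camera("wrist")[:,:,::-1])
im=cv2.imread("pics/w3.png");cv2.imwrite("pics/c3.png",cv2.resize(im[120:400,220:440],None,fx=2.1,fy=2.1,interpolation=cv2.INTER_CUBIC))
E
```

```text
[ 0.42922992 -0.32066273  0.01585769] [-0.7324393   0.12473157 -0.8090657 ]
[[324.94309534 229.09360266]
 [324.89961241 240.32622278]]
```

View pics/c3.png

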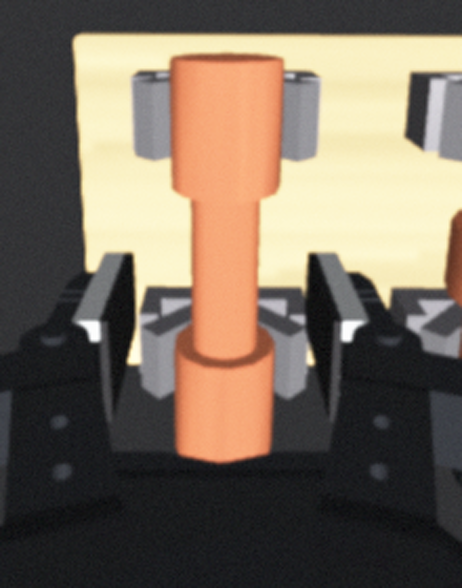

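The pads straddle the waist: pad tips at crop (133,255) and (307,255), waist centre at (226,270). I'll close here.

Emit:
send_rows:
  slide:
    - [0,0,0]
    - [0,0,0]
    - [0,0,0]
    - [0,0,0]
    - [0,0,0]
    - [0,0,0]
    - [0,0,0]
    - [0,0,0]
  roll: [0,0,0,0,0,0,0,0]
  claw: [0.4,0.3,0.2,0.1,0,0,0,0]
  force: 40

```text
t: 4.97
eef_pos: [0.4307, -0.3214, 0.0175]
tool_rot: [0.001, 0.711, 0.703, 0.0]
contact_force: [0.8, 0.4, 5.7]
gripper_width: -0.007
grasp_force: 2.9
```

```bash
python3 - <<'E'
from h import *
im=bot.read_camera("wrist")[:,:,::-1].copy();cv2.imwrite("pics/w4.png",im)
h=cv2.cvtColor(im,cv2.COLOR_BGR2HSV)
for v in range(130,345,5):
    print(v,"".join("O" if (2<p[0]<17 and p[1]>110 and p[2]>80) else "y" if (p[1]>40 and p[2]>120) else "." if p[2]<70 else "g" for p in h[v,280:372:2].tolist()))
E
```

```text
130 ..............................................
135 yyyyyyyyyyyyyyyyyyyyyyyyyyyyyyyyyyyyyyyyyyyyyy
140 yyyyyyyyyyyyyyyyyyyyyyyyyyyyyyyyyyyyyyyyyyyyyy
145 yyyyyyyyyyOOOOOOOOOOOOOOOOOOOOOOOOOyyyyyyyyyyy
150 yyyyyyyyyyOOOOOOOOOOOOOOOOOOOOOOOOOOyyyyyyyyyy
155 gggggggggyOOOOOOOOOOOOOOOOOOOOOOOOOOyggggggggy
160 gggggggggyOOOOOOOOOOOOOOOOOOOOOOOOOOyggggggggy
165 gggggggggyOOOOOOOOOOOOOOOOOOOOOOOOOOyggggggggy
170 yggggggggyOOOOOOOOOOOOOOOOOOOOOOOOOOgggggggggy
175 yggggggggyOOOOOOOOOOOOOOOOOOOOOOOOOOgggggggggy
180 yggggggggyOOOOOOOOOOOOOOOOOOOOOOOOOOgggggggggy
185 ygggggggggOOOOOOOOOOOOOOOOOOOOOOOOOOgggggggggy
190 ygggggggggOOOOOOOOOOOOOOOOOOOOOOOOOOggggggggyy
195 yyyyyyyyyyOOOOOOOOOOOOOOOOOOOOOOOOOOyyyyyyyyyy
200 yyyyyyyyyyOOOOOOOOOOOOOOOOOOOOOOOOOOyyyyyyyyyy
205 yyyyyyyyyyOOOOOOOOOOOOOOOOOOOOOOOOOOyyyyyyyyyy
210 yyyyyyyyyyyyOOOOOOOOOOOOOOOOOOOOOOyyyyyyyyyyyy
215 yyyyyyyyyyyyyyyOOOOOOOOOOOOOOOOyyyyyyyyyyyyyyy
220 yyyyyyyyyyyyyyyOOOOOOOOOOOOOOOOyyyyyyyyyyyyyyy
225 yyyyyyyyyyyyyyyOOOOOOOOOOOOOOOOyyyyyyyyyyyyyyy
230 yyyyyyyyyyyyyyyOOOOOOOOOOOOOOOOyyyyyyyyyyyyyyy
235 yyyyyyyyyyyyyyyOOOOOOOOOO
[... 392 characters left out ...]
..........gggggggg.............ggyyyy
280 ggyg................gggggg................yyyy
285 yy...................gggg...................yy
290 .....................gggg.....................
295 .....................gggg.....................
300 .....................gggg.....................
305 .....................gggg.....................
310 .....................gggg.....................
315 .....................gggg.....................
320 ...g................OOOOOg................g...
325 ....................OOOOOO....................
330 ....................OOOOOO....................
335 ....................OOOOOO....................
340 ....................gOOOO.....................
```

Shut, the fingertips now press on top of the waist (5.7 N upward). The waist top is at z = 0.054 and the reported TCP is at 0.0175, so the real tips are about 36 mm above the reported TCP. I'll open, go 27 mm lower and grip.

Emit:
send_rows:
  slide:
    - [0,0,-2]
    - [0,0,-2]
    - [0,0,-2]
    - [0,0,-2]
    - [0,0,4]
    - [0,0,14]
    - [0,0,24]
    - [0,0,27]
  roll: [0,0,0,0,0,0,0,0]
  claw: [0.2,0.4,0.5,0.5,0.5,0.5,0.5,0.5]

```text
t: 5.68
eef_pos: [0.4286, -0.3202, -0.0123]
tool_rot: [-0.002, 0.711, 0.703, -0.0]
contact_force: [0.4, 0.2, 0.0]
gripper_width: 0.504
grasp_force: 0.0
```

Emit:
send_rows:
  slide:
    - [0,0,0]
    - [0,0,0]
    - [0,0,0]
    - [0,0,0]
    - [0,0,0]
    - [0,0,0]
    - [0,0,0]
    - [0,0,0]
  roll: [0,0,0,0,0,0,0,0]
  claw: [0.5,0.4,0.3,0.2,0.1,0.05,0,0]
  force: 40

```text
t: 6.35
eef_pos: [0.4305, -0.3212, -0.0097]
tool_rot: [0.001, 0.711, 0.703, 0.0]
contact_force: [0.4, 0.6, 1.8]
gripper_width: 0.198
grasp_force: 39.1
```

Gripped at 0.198 (17 mm) with 39 N. I'm lifting and carrying the shaft towards the gauge.

Emit:
send_rows:
  slide:
    - [0,0,-10]
    - [0,0,-35]
    - [0,0,-70]
    - [8,2,-100]
    - [35,9,-120]
    - [72,18,-125]
    - [110,28,-125]
    - [148,38,-125]
  roll: [0,0,0,0,0,0,0,0]
  claw: [0,0,0,0,0,0,0,0]

```text
t: 7.02
eef_pos: [0.469, -0.1725, 0.1157]
tool_rot: [0.0, 0.712, 0.702, -0.0]
contact_force: [1.2, -0.7, -5.1]
gripper_width: 0.195
grasp_force: 39.6
```

Emit:
send_rows:
  slide:
    - [38,12,0]
    - [76,24,0]
    - [114,36,0]
    - [152,49,0]
    - [186,60,0]
    - [208,67,0]
    - [220,70,0]
    - [220,70,0]
  roll: [-1,-2,-4,-6,-8,-9,-9,-9]
  claw: [0,0,0,0,0,0,0,0]

```text
t: 7.68
eef_pos: [0.542, 0.0491, 0.1149]
tool_rot: [-0.001, 0.652, 0.758, 0.0]
contact_force: [0.2, -0.1, -4.2]
gripper_width: 0.197
grasp_force: 39.6
```

```bash
python3 - <<'E'
from h import *
c=bot.camera_model("wrist");o=bot.get_obs();im=bot.read_camera("wrist")[:,:,::-1].copy();cv2.imwrite("pics/w5.png",im);np.savez("w5",**c)
print(o["eef_pos"],o["tool_rot"],o["gripper_width"],o["grasp_force"])
a=np.radians(8.3);G=lambda x,y,z:[.5478+x*np.cos(a)-y*np.sin(a),.1294+x*np.sin(a)+y*np.cos(a),z]
print(w2p(c,[G(-.065,-.21,.012),G(.065,-.21,.012),G(.065,.155,.012),G(-.065,.155,.012),G(0,.036,.04),G(0,-.036,.04),G(0,.062,.055)]))
E
```

```text
[0.54199368 0.04912645 0.11494194] [-7.58686173e-04  6.52365793e-01  7.57903826e-01  2.93714761e-04] 0.19699681232393532 39.581982493400574
[[281.8090636  306.46225135]
 [398.12337701 307.0088591 ]
 [431.94102471 -98.29466034]
 [265.3794882  -99.05495045]
 [347.41807876  60.99998503]
 [345.2966219  152.10321032]
 [349.85809363  17.63986129]]
```

View pics/w5.png

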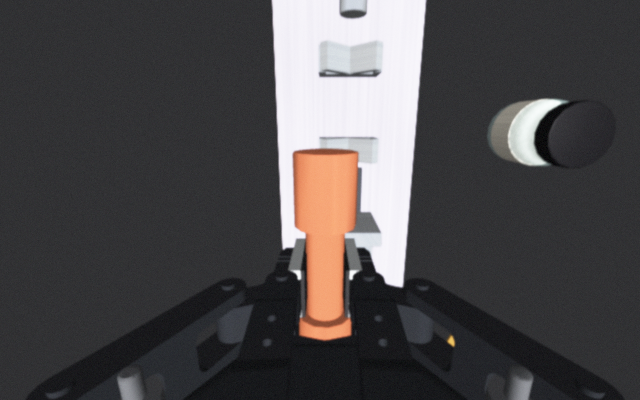

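Wrist picture: the shaft is held centrally at (325,240), the V-blocks are at (351,57) and (349,149), and the plunger is at (353,10). I'll fit the plate edges for the gauge's axis.

```bash
python3 - <<'E'
from h import *
im=cv2.imread("pics/w5.png");c=dict(np.load("w5.npz"));g=cv2.GaussianBlur(cv2.cvtColor(im,cv2.COLOR_BGR2GRAY),(3,3),0).astype(float)
def edge(v,lo,hi):
    d=np.abs(np.diff(g[v,lo:hi]));k=d.argmax();s=slice(max(k-2,0),k+3);return lo+.5+(d[s]*np.arange(len(d))[s]).sum()/d[s].sum()
L=np.array([[edge(v,250,300),v] for v in range(5,235,3)]);Rr=np.array([[edge(v,395,450),v] for v in range(5,270,3)])
out=[]
for e in(L,Rr):
    P=p2w(c,e,.012)[:,:2];vx,vy,x0,y0=cv2.fitLine(P.astype(np.float32),cv2.DIST_HUBER,0,.001,.001).ravel()
    s=np.sign(vy);out.append((x0-vx/vy*(y0-.129),np.degrees(np.arctan2(-vx*s,vy*s))));
print("x at y=.129, angle:",out, "width",(out[1][0]-out[0][0])*np.cos(np.radians(8.3)))
# V-block ends: lateral edges at tips z=.054
for v in(45,50,55,60,66,70,142,147,152):
    print(v,np.round(g[v,312:390:3]).astype(int))
# y of V block: column profiles
print(np.round(g[30:80,330]).astype(int));print(np.round(g[128:150,330]).astype(int)); print(np.round(g[0:24,353]).astype(int))
for v in (40,41,75,137):print(v,p2w(c,[[351,v]],.054),p2w(c,[[351,v]],.012))
E
```

```text
x at y=.129, angle: [(np.float32(0.48425865), np.float32(8.517844)), (np.float32(0.61570877), np.float32(8.560642))] width 0.13007328038583196
45 [240 243 231 203 200 208 216 215 217 218 222 227 234 231 224 214 207 203
 201 201 200 202 216 219 240 244]
50 [240 242 230 206 205 213 220 222 221 221 221 219 217 202 201 203 204 205
 207 207 207 211 224 226 241 245]
55 [240 243 232 206 203 210 219 220 220 223 223 224 222 208 205 206 206 206
 207 205 206 208 220 225 242 244]
60 [240 242 232 205 203 213 221 221 219 219 220 221 219 203 203 203 204 205
 205 206 207 212 223 227 242 243]
66 [240 243 232 207 203 210 219 220 221 222 222 222 220 206 204 204 205 205
 207 206 206 211 222 228 243 244]
70 [240 242 228 182 143 132 139 155 175 193 207 215 218 203 196 193 185 173
 160 149 135 122 160 214 243 244]
142 [243 244 235 205 200 209 217 217 217 218 218 218 209 202 201 201 201 202
 202 202 208 217 229 242 242 243]
147 [232 231 219 190 186 195 202 205 207 210 215 221 211 205 206 206 207 207
 209 208 217 225 233 242 242 243]
152 [ 95  93  93  93  91  92  93  92  93  95  93  97  99 105 120 151 201 205
 205 206 216 222 234 243 242 242]
[242 242 242 242 242 242 242 241 241 239 234 227 221 217 216 216 217 219
 220 220 220 220 221 221 221 219 218 218 218 220 221 221 220 219 220 221
 219 216 203 172 139 134 154 156 127 107 135 191 228 239]
[243 243 243 243 243 243 242 235 213 184 174 189 207 215 217 217 219 220
 218 202 162 119]
[215 215 215 215 215 215 214 209 193 157 112  80  68  68  68  69  77 109
 165 215 237 242 243 243]
40 [[0.54222567 0.17678625 0.054     ]] [[0.5440334  0.18726166 0.012     ]]
41 [[0.54234079 0.17612992 0.054     ]] [[0.54416861 0.18649083 0.012     ]]
75 [[0.54637196 0.15314751 0.054     ]] [[0.54890303 0.15949904 0.012     ]]
137 [[0.55435961 0.10760847 0.054     ]] [[0.55828416 0.10601551 0.012     ]]
```

Emit:
send_rows:
  slide:
    - [25,6,0]
    - [60,15,0]
    - [78,19.5,5]
    - [80,20,25]
    - [80,20,55]
    - [80,20,82]
    - [80,20,98]
    - [80,20,100]
  roll: [0,0,0,0,0,0,0,0]
  claw: [0,0,0,0,0,0,0,0]

```text
t: 8.4
eef_pos: [0.5474, 0.1234, 0.0114]
tool_rot: [-0.001, 0.655, 0.755, -0.004]
contact_force: [-0.8, -0.3, -4.4]
gripper_width: 0.193
grasp_force: 39.4
```

Emit:
send_rows:
  slide:
    - [0,0,2]
    - [0,0,5]
    - [0,0,8]
    - [0,0,10]
    - [0,0,12]
    - [0,0,13]
    - [0,0,13.5]
    - [0,0,13.5]
  roll: [0,0,0,0,0,0,0,0]
  claw: [0,0,0,0,0,0,0,0]

```text
t: 9.07
eef_pos: [0.5507, 0.1277, 0.0015]
tool_rot: [0.0, 0.654, 0.756, 0.0]
contact_force: [-0.3, 0.2, -5.1]
gripper_width: 0.192
grasp_force: 39.5
```

```bash
python3 - <<'E'
from h import *
a=np.radians(8.54);c=bot.camera_model("wrist")
G=lambda x,y,z:[.5496+x*np.cos(a)-y*np.sin(a),.1315+x*np.sin(a)+y*np.cos(a),z]
o=bot.get_obs();print(o["eef_pos"],tool([G(0,0,.0003)]))
im=bot.read_camera("wrist")[:,:,::-1].copy();cv2.imwrite("pics/w6.png",im)
print("pred far rim, plunger face top",w2p(c,[G(0,.055,.069),G(0,.062,.065)]))
h=cv2.cvtColor(im,cv2.COLOR_BGR2HSV)
for v in range(60,216,5):
    print(v,"".join("O" if (2<p[0]<17 and p[1]>110 and p[2]>80) else "." if p[2]<70 else "w" if p[2]>232 else "g" for p in h[v,270:380:2].tolist()))
E
```

```text
[0.55066746 0.12765896 0.00145343] [[ 3.9549094  -0.50198132  1.15333991]]
pred far rim, plunger face top [[323.08338941 147.0501576 ]
 [323.04065665 127.73634329]]
60 ....gggggggwggggwwwwwwwwwwwwwwwwwwwwwwgggggggggggg.....
65 ...........ggggggggggggggggggggggggggggggg.............
70 ..............gggggggggg.ggggggggggggggg..gg..........g
75 wwwwwwwwwwwwwwggggggggggggggggggggggggggwwwwwwwwwwwwwww
80 wwwwwwwwwwwwwwggggggggggggggggggggggggggwwwwwwwwwwwwwww
85 wwwwwwwwwwwwwwwgggggggggggggggggggggggggwwwwwwwwwwwwwww
90 wwwwwwwwwwwwwwwgggggggggggggggggggggggggwwwwwwwwwwwwwww
95 wwwwwwwwwwwwwwwgggggggggggggggggggggggggwwwwwwwwwwwwwww
100 wwwwwwwwwwwwwwwgggggggggggggggggggggggggwwwwwwwwwwwwwww
105 wwwwwwwwwwwwwwwgggggggggggggggggggggggggwwwwwwwwwwwwwww
110 wwwwwwwwwwwwwwwgggggggggggggggggggggggggwwwwwwwwwwwwwww
115 wwwwwwwwwwwwwwwgggggggggggggggggggggggggwwwwwwwwwwwwwww
120 wwwwwwwwwwwwwwwgggggggggggggggggggggggggwwwwwwwwwwwwwww
125 wwwwwwwwwwwwwwwggggggggggggggggggggggggwwwwwwwwwwwwwwww
130 wwwwwwwwwwwwwwwwwwwwwwwwwwwwwwwwwwwwwwwwwwwwwwwwwwwwwww
135 wwwwwwwwwwwwwwwwwwwwwwwwwwwwwwwwwwwwwww
[... 276 characters left out ...]
OOOOOOOOOOOOOOOOOOOOOOOOOOOOOggggggggggw
165 wgggggggggggOOOOOOOOOOOOOOOOOOOOOOOOOOOOOOOOggggggggggw
170 wgggggggggggOOOOOOOOOOOOOOOOOOOOOOOOOOOOOOOOggggggggggw
175 wgggggggggggOOOOOOOOOOOOOOOOOOOOOOOOOOOOOOOOggggggggggw
180 wgggggggggggOOOOOOOOOOOOOOOOOOOOOOOOOOOOOOOOggggggggggw
185 wgggggggggggOOOOOOOOOOOOOOOOOOOOOOOOOOOOOOOOggggggggggw
190 wwggggggggggOOOOOOOOOOOOOOOOOOOOOOOOOOOOOOOggggggggggww
195 wwggggggggggOOOOOOOOOOOOOOOOOOOOOOOOOOOOOOOggggggggggww
200 wwgggggggggggOOOOOOOOOOOOOOOOOOOOOOOOOOOOOOggggggggggww
205 wwwggggggggggOOOOOOOOOOOOOOOOOOOOOOOOOOOOOOggggggggwwww
210 wwwwwwwwwwwwgOOOOOOOOOOOOOOOOOOOOOOOOOOOOOOgwwwwwwwwwww
215 wwwwwwwwwwwwgOOOOOOOOOOOOOOOOOOOOOOOOOOOOOOgwwwwwwwwwww
```

The shaft is centred in the V-blocks (shaft centre column 325.5, block 325), with about 10 mm of clearance to the plunger. I'll lower 1 mm, release and retreat.

Emit:
send_rows:
  slide:
    - [0,0,0.5]
    - [0,0,1]
    - [0,0,1]
    - [0,0,1]
    - [0,0,1]
    - [0,0,1]
    - [0,0,1]
    - [0,0,1]
  roll: [0,0,0,0,0,0,0,0]
  claw: [0,0,0.1,0.3,0.5,0.5,0.5,0.5]

```text
t: 9.78
eef_pos: [0.5509, 0.1277, 0.0006]
tool_rot: [0.0, 0.654, 0.756, 0.0]
contact_force: [-0.4, 0.4, 1.2]
gripper_width: 0.501
grasp_force: 0.0
```

Emit:
send_rows:
  slide:
    - [0,0,0]
    - [0,0,-5]
    - [0,0,-25]
    - [0,0,-60]
    - [0,0,-95]
    - [0,0,-125]
    - [0,0,-140]
    - [0,0,-140]
  roll: [0,0,0,0,0,0,0,0]
  claw: [0.5,0.5,0.5,0.5,0.5,0.5,0.5,0.5]

```text
t: 10.45
eef_pos: [0.5533, 0.1287, 0.145]
tool_rot: [0.002, 0.654, 0.756, 0.003]
contact_force: [0.2, -0.4, -0.2]
gripper_width: 0.5
grasp_force: 0.0
```

```bash
python3 - <<'E'
from seg import *
c=bot.camera_model("wrist");o=bot.get_obs();im=bot.read_camera("wrist")[:,:,::-1].copy();cv2.imwrite("pics/w7.png",im);np.savez("w7",**c)
print(o["eef_pos"],o["tool_rot"]);print(shaft(im,c,(200,450,0,400),.055))
t=bot.camera_model("top");it=bot.read_camera("top")[:,:,::-1].copy();cv2.imwrite("pics/top7.png",it)
print(shaft(it,t,(160,325,150,240),.055))
o_=np.zeros((420,800,3),np.uint8);o_[:400,:512]=cv2.resize(im[:,64:576],(512,400));o_[:200,512:]=cv2.resize(it[150:235,200:322],(288,200))
cv2.imwrite("pics/c7.png",o_)
E
```

```text
[0.55328617 0.12868772 0.14501192] [0.00222404 0.65412695 0.7563753  0.00306425]
((356.60076904296875, 261.18389892578125, (266.30108642578125, 72.80506134033203)), array([0.59585555, 0.06496429, 0.055     ]), np.float64(34.91425009703678))
((238.0, 189.5, (9.0, 32.0)), array([0.55641229, 0.11720031, 0.055     ]), np.float64(6.576825029008116))
```

View pics/c7.png

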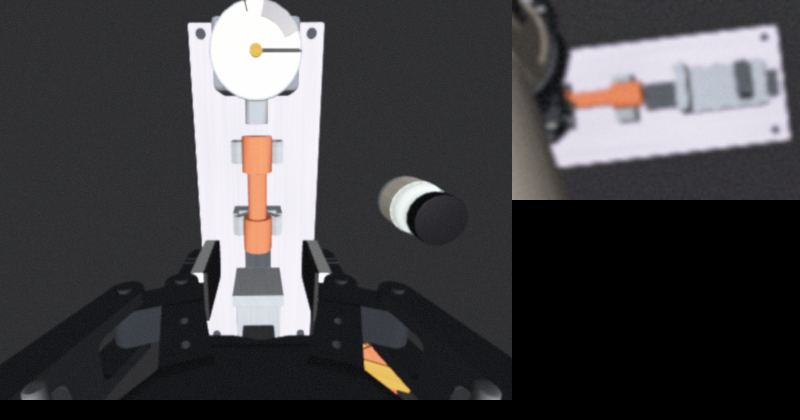

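Wrist view: the shaft lies in both V-blocks from (257,135) to (257,250), released, with the needle at rest pointing to gauge +x. The jaw plate is at (258,285) and the tab is partly hidden near (258,332). Next I'll locate the tab.

```bash
python3 - <<'E'
from seg import *
a=np.radians(8.54);O=np.array([.5496,.1315]);M=np.array([[np.cos(a),-np.sin(a)],[np.sin(a),np.cos(a)]])
t=bot.camera_model("top");loc=lambda uv,z,c=t:np.round(1000*(p2w(c,uv,z)[:,:2]-O)@M,1)
im=cv2.imread("pics/top0.png");g=cv2.cvtColor(im,cv2.COLOR_BGR2GRAY)
print(g[174:200:2,262:318:1])
print("tab c",loc([[297.8,183.7]],.09)," dial hub",loc([[183.4,196.4]],.084)," jaw plate top",loc([[271.5,189]],.079))
w=dict(np.load("w7.npz"));iw=cv2.imread("pics/w7.png");gw=cv2.cvtColor(iw,cv2.COLOR_BGR2GRAY)
print(gw[255:345:2,322])
for r in(268,296,326,337):print(r,loc([[322,r]],.079,w),loc([[322,r]],.09,w))
h=cv2.cvtColor(iw,cv2.COLOR_BGR2HSV);m=cv2.inRange(h,(3,120,90),(16,255,255));m[256:]=0;m[:,:290]=0;m[:,360:]=0
ys,xs=np.nonzero(m);vx,vy,x0,y0=cv2.fitLine(np.c_[xs,ys].astype(np.float32),2,0,.01,.01).ravel()
print("shaft",ys.min(),ys.max(),loc([[x0-vx/vy*(y0-v),v] for v in(140,190,245)],.055,w))
print(bot.get_obs()["q"])
E
```

```text
[[220 219 221 221 222 222 222 222 221 220 222 223 222 223 222 220 224 223
  220 220 221 224 223 222 222 222 222 222 221 224 220 221 215 209 209 198
  198 209 212 212 209 207 206 211 212 216 219 219 216 218 208 174 111  59
   45  52]
 [221 219 222 223 223 221 213 211 201 198 198 204 218 221 219 219 217 218
  220 221 219 217 217 210 204 203 208 210 211 211 202 187 156 131 120 113
  117 137 158 177 182 184 183 184 182 193 212 217 213 217 210 171 105  60
   49  49]
 [220 220 218 221 217 210 196 192 188 182 160 146 168 192 196 196 192 191
  195 198 198 194 192 185 182 182 186 186 187 187 179 160 128  97  88  91
   93  94 116 152 174 181 185 178 174 181 192 197 198 195 198 175 120  64
   48  47]
 [218 221 219 221 219 210 202 191 189 182 175 148 133 161 181 187 186 187
  187 187 182 187 185 186 186 184 187 180 183 183 178 160 127  97  95  94
   93  94 105 141 172 187 187 183 167 142 126 117 118 133 167 177 139  90
   51  47]
 [221 220 222 218 220 219 209 202 195 188 185 159 132 156 180 187 189 189
  189 183 188 188 186 185 186 183 183 185 184 183 179 163 134 100  89  92
   91  88  98 135 16
[... 1795 characters left out ...]
 215 213 216 216 215 219 222 221 220 219 218 217
  217 220 216 216 217 214 217 216 214 217 217 217 216 217 217 219 216 202
  164 102]]
tab c [[  -4.1 -169.5]]  dial hub [[ -0.4 115. ]]  jaw plate top [[  -7.8 -102.6]]
[110 101 100 101  99 102 107 103  99 100 103 104 102 103 103 107 106 107
 104 104 154 222 226 225 221 222 221 219 220 222 218 222 220 219 216 124
  47  44  47  46  45  47  36  29  24]
268 [[  0.7 -67.2]] [[  0.8 -61.2]]
296 [[  0.5 -97. ]] [[  0.6 -89.7]]
326 [[   0.3 -131. ]] [[   0.4 -122.2]]
337 [[   0.2 -144. ]] [[   0.3 -134.6]]
shaft 136 253 [[  0.1  48.4]
 [  0.1   1.9]
 [  0.2 -54.6]]
[ 0.0582951   0.40167361 -0.49975205  1.84950064  0.2335531   0.94721569
 -0.40064779]
```

Shaft seated: x offset 0.1 mm. The jaw face is at y ≈ -97 mm and the tab at y ≈ -169 mm in gauge coordinates, so the jaw is at about 5 mm. I'll move above the tab and turn 90°.

Emit:
send_rows:
  slide:
    - [-8,0,0]
    - [-28,0,0]
    - [-55,0,0]
    - [-85,0,0]
    - [-115,0,0]
    - [-140,0,0]
    - [-158,0,0]
    - [-165,0,0]
  roll: [5,12,19,26,33,40,47,54]
  claw: [0.5,0.5,0.5,0.5,0.5,0.5,0.5,0.5]

```text
t: 11.22
eef_pos: [0.5732, -0.04, 0.1384]
tool_rot: [0.0, 0.928, 0.372, -0.002]
contact_force: [0.5, 0.4, 1.0]
gripper_width: 0.504
grasp_force: 0.0
```

Emit:
send_rows:
  slide:
    - [0,0,0]
    - [0,0,0]
    - [0,0,0]
    - [0,0,0]
    - [0,0,0]
    - [0,0,0]
    - [0,0,0]
    - [0,0,0]
  roll: [7,14,21,28,34,36,36,36]
  claw: [0.5,0.5,0.5,0.5,0.5,0.5,0.5,0.5]

```text
t: 11.88
eef_pos: [0.5734, -0.0357, 0.139]
tool_rot: [0.0, 0.997, 0.073, -0.001]
contact_force: [0.2, 0.5, 0.4]
gripper_width: 0.503
grasp_force: 0.0
```

```bash
cat > needle.py <<'E'
from h import *
a=np.radians(8.54);O=np.array([.5496,.1315]);M=np.array([[np.cos(a),-np.sin(a)],[np.sin(a),np.cos(a)]])
loc=lambda uv,z,c:np.round(1000*(p2w(c,uv,z)[:,:2]-O)@M,1)
W=lambda x,y,z:np.r_[O+M@[x,y],z]
def dial(show=False):
    "gauge-frame rectified dial from the top camera (4 px/mm, +x right, +y up), darkness by angle"
    c=bot.camera_model("top");im=bot.read_camera("top")
    g=cv2.cvtColor(im,cv2.COLOR_RGB2GRAY).astype(np.float32)
    # rim: centre of the white disc found near its expected place
    u0,v0=w2p(c,[W(0,.116,.079)])[0];m=(g>225).astype(np.uint8)
    th=np.radians(np.arange(-10,115,4));out=[]
    hub=np.array([0,.1155])
    for t in th:
        r=np.arange(.010,.022,.001);P=np.c_[[W(hub[0]+k*np.cos(t),hub[1]+k*np.sin(t),.083) for k in r]]
        uv=w2p(c,P).astype(np.float32);out.append(cv2.remap(g,uv[None,:,0],uv[None,:,1],cv2.INTER_LINEAR).mean())
    return np.degrees(th),np.array(out),im
E
python3 - <<'E'
from needle import *
o=bot.get_obs();print(o["eef_pos"],o["tool_rot"],o["q"][6],tool([W(0,-.169,.0195)]))
th,d,im=dial();cv2.imwrite("pics/top8.png",im[:,:,::-1]);print(np.round(np.c_[th,d]).astype(int).tolist())
c=bot.camera_model("wrist");iw=bot.read_camera("wrist")[:,:,::-1];cv2.imwrite("pics/w8.png",iw)
print("pred tab top corners",w2p(c,[W(x,-.169+y,.09) for x in(-.018,.018) for y in(-.008,.008)]))
g=cv2.cvtColor(iw,cv2.COLOR_BGR2GRAY)
for v in range(180,320,7):print(v,g[v,270:400:4])
E
```

```text
[ 0.57344686 -0.03565291  0.13899551] [ 5.96897521e-05  9.97318863e-01  7.31667377e-02 -1.30758202e-03] -1.5225235137166266 [[  1.55283283   0.16458916 119.49184434]]
[[-10, 229], [-6, 216], [-2, 204], [2, 203], [6, 207], [10, 218], [14, 229], [18, 237], [22, 242], [26, 244], [30, 245], [34, 245], [38, 245], [42, 245], [46, 246], [50, 246], [54, 246], [58, 245], [62, 245], [66, 245], [70, 245], [74, 246], [78, 246], [82, 247], [86, 247], [90, 247], [94, 247], [98, 248], [102, 248], [106, 248], [110, 247], [114, 248]]
pred tab top corners [[334.3918166  226.7166051 ]
 [315.23391109 226.76043657]
 [334.67991404 184.52620618]
 [314.71260158 184.57616501]]
180 [222 222 220 220 220 223 220 219 219 221 221 204  49  51  50  49 209 215
 220 206 106 106 151 180  50  49  50  50  49  52  49  53  52]
187 [223 223 223 224 222 223 220 221 220 223 222 152 106 105 104 100 194 219
 220 202 102 107 161 148  50  50  47  52  48  48  45  47  50]
194 [225 224 224 221 221 221 221 220 219 220 218 154 102 101 104 108 190 217
 217 197 104 107 167 164  51  48  49  46  52  50  53  50  50]
201 [224 224 224 225 2
[... 1475 characters left out ...]
22  18  22  75 123 124 100  27]
278 [ 72  13  14  15  48  49  50  46  45  52  48  50  51  44  50  46  49  49
  49  48  48  51  49  48  23  23  14  39 164 248  27  28  28]
285 [72 15 19 28 52 53 51 51 50 50 48 52 50 50 45 51 52 50 50 49 49 52 49 48
 43 18 18 44 54 24 31 26 26]
292 [78 17 11 47 46 48 49 52 49 51 48 48 48 50 53 50 45 48 49 49 49 49 49 47
 51 21 16 66 43 24 25 27 25]
299 [79 17 21 50 50 46 50 51 48 50 49 48 49 50 46 48 49 46 48 47 51 51 50 50
 49 43 22 64 50 20 18 25 25]
306 [71 17 44 46 44 49 49 49 49 49 49 48 45 47 49 49 48 45 45 50 50 46 47 52
 52 48 17 72 32 26 22 23 26]
313 [58 24 44 46 48 49 49 51 49 48 49 50 51 47 51 48 46 47 48 46 50 49 48 47
 48 49 36 71 27 25 28 27 27]
```

The tab shows at columns 315–334, rows 184–226, as predicted, and the needle is at rest at 0°. I'll descend and grip the tab.

Emit:
send_rows:
  slide:
    - [1,0,15]
    - [1.5,0,40]
    - [1.5,0,70]
    - [1.5,0,95]
    - [1.5,0,110]
    - [1.5,0,117]
    - [1.5,0,119]
    - [1.5,0,119]
  roll: [0,0,0,0,0,0,0,0]
  claw: [0.5,0.5,0.5,0.5,0.5,0.5,0.5,0.5]

```text
t: 12.65
eef_pos: [0.5761, -0.0355, 0.0214]
tool_rot: [-0.0, 0.997, 0.072, -0.0]
contact_force: [0.1, 0.1, -0.1]
gripper_width: 0.497
grasp_force: 0.0
```

Emit:
send_rows:
  slide:
    - [0,0,0]
    - [0,0,0]
    - [0,0,0]
    - [0,0,0]
    - [0,0,0]
    - [0,0,0]
    - [0,0,0]
    - [0,0,0]
  roll: [0,0,0,0,0,0,0,0]
  claw: [0.5,0.4,0.3,0.2,0.1,0,0,0]
  force: 40

```text
t: 13.32
eef_pos: [0.5765, -0.0349, 0.0224]
tool_rot: [-0.0, 0.997, 0.073, 0.001]
contact_force: [-2.3, 0.7, 5.5]
gripper_width: 0.181
grasp_force: 39.9
```

```bash
python3 - <<'E'
from needle import *
o=bot.get_obs();P=o["eef_pos"];print("gauge xy",1000*M.T@(P[:2]-O),P[2],o["contact_force"]);print(tool([W(0,-.169,.0195),W(0,-.114,.0195)]))
E
```

```text
gauge xy [   1.91889402 -168.59401276] 0.02241537423241819 [-2.26447117  0.72623734  5.5128114 ]
[[ -1.92131      0.41293623   2.91280593]
 [ -2.1116607  -54.58673409   2.91841408]]
```

Emit:
send_rows:
  slide:
    - [0,-3,0]
    - [0,-9,0]
    - [0,-16,0]
    - [0,-23,0]
    - [0,-30,0]
    - [0,-36,0]
    - [0,-40,0]
    - [0,-42,0]
  roll: [0,0,0,0,0,0,0,0]
  claw: [0,0,0,0,0,0,0,0]

```text
t: 13.98
eef_pos: [0.5708, 0.0033, 0.0224]
tool_rot: [0.002, 0.997, 0.072, 0.001]
contact_force: [-0.5, -7.4, 5.0]
gripper_width: 0.181
grasp_force: 40.0
```

```bash
python3 - <<'E'
from needle import *
o=bot.get_obs();P=o["eef_pos"];print("gauge xy",1000*M.T@(P[:2]-O),P[2],o["contact_force"],o["gripper_width"],o["tool_rot"])
th,d,im=dial();cv2.imwrite("pics/top9.png",im[:,:,::-1]);print(np.round(np.c_[th,d]).astype(int).tolist())
E
```

```text
gauge xy [   1.88431014 -129.95437507] 0.02242769794979322 [-0.50775576 -7.40943186  4.99859312] 0.18079355040817677 [1.65260451e-03 9.97423203e-01 7.17192265e-02 7.59019218e-04]
[[-10, 229], [-6, 216], [-2, 204], [2, 203], [6, 207], [10, 218], [14, 229], [18, 236], [22, 241], [26, 243], [30, 244], [34, 245], [38, 245], [42, 245], [46, 245], [50, 245], [54, 245], [58, 245], [62, 245], [66, 244], [70, 245], [74, 245], [78, 246], [82, 247], [86, 247], [90, 248], [94, 248], [98, 248], [102, 247], [106, 247], [110, 248], [114, 248]]
```

Emit:
send_rows:
  slide:
    - [0,-2,0]
    - [0,-4,0]
    - [0,-6,0]
    - [0,-8,0]
    - [0,-10,0]
    - [0,-11,0]
    - [0,-12,0]
    - [0,-12,0]
  roll: [0,0,0,0,0,0,0,0]
  claw: [0,0,0,0,0,0,0,0]

```text
t: 14.7
eef_pos: [0.5693, 0.0127, 0.0224]
tool_rot: [0.003, 0.997, 0.071, 0.001]
contact_force: [0.6, -10.6, 5.5]
gripper_width: 0.177
grasp_force: 40.5
```

```bash
python3 - <<'E'
from needle import *
o=bot.get_obs();P=o["eef_pos"];print("gauge xy",1000*M.T@(P[:2]-O),P[2],o["contact_force"],o["gripper_width"])
th,d,im=dial();cv2.imwrite("pics/top10.png",im[:,:,::-1]);print(np.round(np.c_[th,d]).astype(int).tolist())
E
```

```text
gauge xy [   1.85738744 -120.44416408] 0.022434423315057635 [  0.64848674 -10.60178645   5.46435936] 0.17720185053330914
[[-10, 228], [-6, 215], [-2, 202], [2, 202], [6, 207], [10, 218], [14, 229], [18, 236], [22, 241], [26, 243], [30, 244], [34, 245], [38, 245], [42, 245], [46, 245], [50, 245], [54, 245], [58, 245], [62, 245], [66, 245], [70, 245], [74, 246], [78, 246], [82, 247], [86, 247], [90, 247], [94, 247], [98, 247], [102, 248], [106, 248], [110, 248], [114, 248]]
```

Emit:
send_rows:
  slide:
    - [0,-1,0]
    - [0,-2,0]
    - [0,-3,0]
    - [0,-4,0]
    - [0,-5,0]
    - [0,-5,0]
    - [0,-5,0]
    - [0,-5,0]
  roll: [0,0,0,0,0,0,0,0]
  claw: [0,0,0,0,0,0,0,0]

```text
t: 15.42
eef_pos: [0.5687, 0.0168, 0.0225]
tool_rot: [0.003, 0.998, 0.07, 0.001]
contact_force: [0.1, -13.7, 6.9]
gripper_width: 0.184
grasp_force: 40.7
```

```bash
python3 - <<'E'
from needle import *
o=bot.get_obs();P=o["eef_pos"];print("gauge xy",1000*M.T@(P[:2]-O),P[2],o["contact_force"],o["gripper_width"])
th,d,im=dial();cv2.imwrite("pics/top11.png",im[:,:,::-1]);print(np.round(np.c_[th,d]).astype(int).tolist())
E
```

```text
gauge xy [   1.88228211 -116.2532436 ] 0.022452114683585697 [  0.13517114 -13.66943924   6.94412369] 0.18443499148464412
[[-10, 248], [-6, 248], [-2, 247], [2, 246], [6, 245], [10, 243], [14, 238], [18, 229], [22, 217], [26, 204], [30, 199], [34, 205], [38, 217], [42, 229], [46, 236], [50, 240], [54, 243], [58, 244], [62, 244], [66, 244], [70, 245], [74, 245], [78, 246], [82, 246], [86, 247], [90, 247], [94, 247], [98, 247], [102, 247], [106, 247], [110, 247], [114, 247]]
```

The needle stands at about 30° (0.5 rad, 3.4 mm in), so about 2.6 mm more.

Emit:
send_rows:
  slide:
    - [0,-0.5,0]
    - [0,-1,0]
    - [0,-1.5,0]
    - [0,-2,0]
    - [0,-2.5,0]
    - [0,-2.8,0]
    - [0,-2.8,0]
    - [0,-2.8,0]
  roll: [0,0,0,0,0,0,0,0]
  claw: [0,0,0,0,0,0,0,0]

```text
t: 16.13
eef_pos: [0.5683, 0.0193, 0.0224]
tool_rot: [0.003, 0.998, 0.07, 0.001]
contact_force: [0.7, -13.9, 5.2]
gripper_width: 0.185
grasp_force: 40.9
```

```bash
python3 - <<'E'
from needle import *
o=bot.get_obs();P=o["eef_pos"];print("gauge xy",1000*M.T@(P[:2]-O),P[2],o["contact_force"],o["gripper_width"])
th,d,im=dial();cv2.imwrite("pics/top12.png",im[:,:,::-1]);print(np.round(np.c_[th,d]).astype(int).tolist())
E
```

```text
gauge xy [   1.85019933 -113.72643669] 0.022433737480571994 [  0.66859414 -13.93306287   5.24033284] 0.1845399229391782
[[-10, 248], [-6, 248], [-2, 248], [2, 248], [6, 248], [10, 248], [14, 248], [18, 247], [22, 246], [26, 245], [30, 242], [34, 238], [38, 231], [42, 223], [46, 215], [50, 211], [54, 215], [58, 223], [62, 230], [66, 236], [70, 241], [74, 244], [78, 246], [82, 247], [86, 247], [90, 247], [94, 247], [98, 247], [102, 247], [106, 247], [110, 247], [114, 247]]
```

The needle is at about 50° (0.87 rad). The commanded pose leads the actual one by about 7 mm (14 N), so I'll unload that before releasing.

Emit:
send_rows:
  slide:
    - [0,1,0]
    - [0,2.5,0]
    - [0,4,0]
    - [0,5.5,0]
    - [0,6.5,0]
    - [0,6.5,0]
    - [0,6.5,0]
    - [0,6.5,0]
  roll: [0,0,0,0,0,0,0,0]
  claw: [0,0,0,0,0,0,0,0]

```text
t: 16.85
eef_pos: [0.5683, 0.0195, 0.0224]
tool_rot: [0.0, 0.997, 0.073, 0.0]
contact_force: [-2.1, -0.7, 6.6]
gripper_width: 0.18
grasp_force: 40.2
```

```bash
python3 - <<'E'
from needle import *
o=bot.get_obs();P=o["eef_pos"];print("gauge xy",1000*M.T@(P[:2]-O),P[2],o["contact_force"],o["gripper_width"])
th,d,im=dial();print(np.round(np.c_[th,d]).astype(int)[10:22].tolist())
E
```

```text
gauge xy [   1.86158614 -113.54509387] 0.022398939005038816 [-2.0533314  -0.73509735  6.55354987] 0.17999482174650763
[[30, 242], [34, 238], [38, 231], [42, 222], [46, 213], [50, 209], [54, 214], [58, 222], [62, 230], [66, 237], [70, 241], [74, 244]]
```

The force is down to 0.7 N and the needle is unchanged at 50°. I'll open slowly, then rise.

Emit:
send_rows:
  slide:
    - [0,0,0]
    - [0,0,0]
    - [0,0,0]
    - [0,0,0]
    - [0,0,0]
    - [0,0,0]
    - [0,0,0]
    - [0,0,0]
  roll: [0,0,0,0,0,0,0,0]
  claw: [0.2,0.25,0.3,0.35,0.4,0.45,0.5,0.5]

```text
t: 17.57
eef_pos: [0.568, 0.0193, 0.0214]
tool_rot: [0.0, 0.997, 0.072, 0.0]
contact_force: [-0.5, 0.2, 0.2]
gripper_width: 0.497
grasp_force: 0.0
```

Emit:
send_rows:
  slide:
    - [0,0,-5]
    - [0,0,-20]
    - [0,0,-45]
    - [0,0,-75]
    - [0,0,-105]
    - [0,0,-130]
    - [0,0,-140]
    - [0,0,-140]
  roll: [0,0,0,0,0,0,0,0]
  claw: [0.5,0.5,0.5,0.5,0.5,0.5,0.5,0.5]

```text
t: 18.23
eef_pos: [0.5699, 0.0195, 0.1644]
tool_rot: [-0.0, 0.997, 0.072, 0.003]
contact_force: [0.6, 0.9, -0.0]
gripper_width: 0.501
grasp_force: 0.0
```

```bash
python3 - <<'E'
from needle import *
o=bot.get_obs();print(o["eef_pos"],o["contact_force"],o["gripper_width"])
th,d,im=dial();print(np.round(np.c_[th,d]).astype(int)[10:22].tolist())
s=bot.read_camera("scene");v=np.zeros((500,800,3),np.uint8)
v[:,:400]=cv2.resize(im[150:240,165:327],(400,222))[[*range(222)]+[0]*278] if False else 0
v[:300,:540]=cv2.resize(im[150:240,165:327],(540,300),interpolation=cv2.INTER_CUBIC)
v[300:,:400]=cv2.resize(s[130:250,290:530],(400,200),interpolation=cv2.INTER_CUBIC)
cv2.imwrite("pics/c13.png",v[:,:,::-1])
E
```

```text
[0.56989044 0.01950624 0.16440265] [ 0.64926239  0.85939717 -0.049443  ] 0.5011085011876911
[[30, 242], [34, 238], [38, 231], [42, 222], [46, 213], [50, 209], [54, 214], [58, 223], [62, 230], [66, 237], [70, 241], [74, 244]]
```

View pics/c13.png

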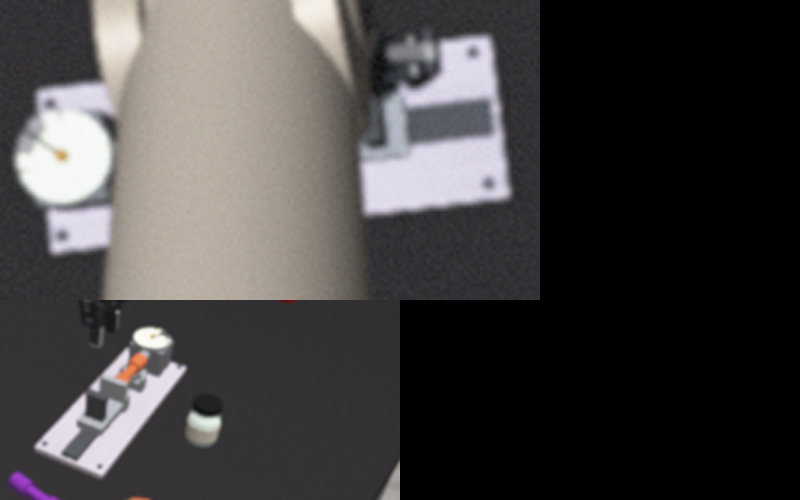

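The needle at (45,147) stands mid-arc. The jaw is closed on the shaft in the V-blocks (scene crop (130,370)) and the gripper is clear.

```bash
python3 -c "
from station import bot
print(bot.hand_in())"
```

```text
the job is handed in; nothing more can be done
None
```

I handed the job in at about 18 s: the waisted shaft lies released in both V-blocks with the jaw closed on it, the needle stands near mid-arc (about 50°, 0.87 rad), and the gripper is clear; no verdict came back.

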